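Set a glued slat level on bearers and weight its patch

ROBOT

A 6-joint arm with a two-finger parallel gripper is mounted at the origin on the work surface. World frame = base frame: x ahead of the robot, y to its left, z up, the work surface at z = 0. Lengths are in mm, angles in rad, forces in N, time in s.
With the tool pointing down it reaches from about 350 to 800 mm from the base axis. Payload 7.3 kg.
Tool frame: the origin (TCP) lies at the very end of the fingers, on their centre line; the grasp point (between the pads) lies 19 mm behind it; z points along the fingers, y is the line along which they close (so a half turn about z gives the same grasp; the last joint's range is limited). The gripper opens to 85 mm and grips with 20 to 120 N. Pads are 22 mm wide; open, the fingers measure 114 mm over their backs; the gripper's body (76 mm by 85 mm) begins 54 mm behind the grasp point. The pads swing forward as they close: fully open they stand 13 mm farther back than shut.
Start: joints at [-1.331, 0.342, 1.524, -0, 1.275, -0.146], TCP at [197.581, -486.422, 231.322] pointing down, gripper open.
Joint ranges: [-2.53, 2.53], [-0.77, 2.02], [0.04, 2.7], [-1, 4.14], [0.28, 2.66], [-3.11, 3.11]. Speed limits (rad/s): [2.57, 2.57, 3.14, 3.14, 3.14, 3.14].

INTERFACE

Orientations are given as a 3x3 rotation matrix whose columns are the frame's x, y, z axes.
In Python, from cell import robot gives the robot as it stands.
- The arm moves only by the tool play_rows, never from a script. Its argument "rows" is a list of rows, each a list of 3 entries, a list of its own where there are three numbers: the opening, from -1 (shut) to 1 (fully open), then the shift along the world's x, y, z scaled (see below), then the turn, a rotation vector about the world's x, y, z scaled (see below). In form: [[jaw, [tx, ty, tz], [wx, wy, wz]], ...]. A call has exactly 8 rows; each row shifts and turns the commanded pose from where the row before left it; what a row does not reach is not made up. The controller multiplies each number of a shift by 100 cm and each number of a turn by 120 degrees. A row lasts 1/10 s, in which the tool goes at most 50 mm and 8.59 degrees, less where a joint would pass 70% of its speed; a pose out of reach is approached as far as the arm can. A call with a number of a shift or a turn outside -1 to 1 is refused whole. A call with a gripper value outside its range is refused whole. The fingers move at their own pace and stop on an object; the grip force is fixed at half the most. Time passes only in rows, so rows that do not move let the fingers close, or fill a call up. It gives the time, the measured TCP pose, the force, the opening and the grip force at its end, in the units of the state.
- robot.get_obs(): the state, without advancing time (a new reading comes with each control period).
- robot.capture(name): name is "side" or "top"; returns a dict with "color" (400x640x3 uint8, red, green, blue), "z_map" (400x640 float32, mm along the optical axis (not along the pixel's ray), 0 where there is no reading), "intrinsics" (3x3 intrinsics, pixels), "position" and "orientation" of the camera in the world. Camera axes: x right, y up, looking along -z (the intrinsics and any distortion apply to the point x, -y, -z); pixel columns grow to the right and rows downward; lengths in mm; the calibration is good to about 2 mm. A picture is of the moment at which its call begins.
- robot.hand_in(): hands the job in; it is judged then, once.
Trained networks look in the newest picture that a camera, given by its name, has taken for a name from the list of things; names that differ only in an ending like _2 or _b are one class to them, and where a whole thing is asked for, a point or a joint stands for the part that bears it (a point fixed in the world has none). Each returns a list of dicts, best first, with "conf" (0 to 1); they miss things now and then, are a little off and sometimes report something else, mostly with a low value. They report only what shows in the picture. A call takes as long as a camera call. They do not tell look-alikes from the thing itself.
- robot.recognise(target, camera): "uv" ([column, row] in pixels, amid what is visible of it).
- robot.trace(target, camera): "region" (400x640 bool, what is visible of it) and "uv" ([column, row] in pixels, amid what is visible of it).
The state is a dict: "time_s": time; "qpos": joint angles; "dq": joint speeds; "joint_efforts": joint torques, N m; "ee_pos": TCP position; "orientation": TCP orientation; "force": force on the tool from outside, world axes, zero at the start; "moment": the same for the moment, N m; "width": finger opening in mm; "gripper_force": force on a finger pad.
Only numpy, scipy, OpenCV 4.12 (cv2) and the standard library are available. Lean on these libraries where they do the work, as an engineer would, in place of code of your own. Each camera call takes 0.05 s, during which the arm holds its last target. There are 200 camera calls.

TASK

The repaired slat has to lie level while its glue sets. Stand the round bearer in the middle of the low steel footing and the square bearer in the middle of the high timber footing, then lay the slat level across both bearers, patch upward, centred over their line and with the patch midway between them, and last stand the steel weight centred on the patch. Leave the hammer where it is, and let go of everything.

Things in the scene. Friction and masses are not known exactly. Their poses are not given: they have to be found in the camera images.
- round_bearer: loose bearer: an upright round offcut of pale wood, 50 mm diameter, 65 mm tall, about 90 g; origin at the centre of its underside, z up. It stands on the bench near the robot at the start
- square_bearer: loose bearer: a square block of pale wood, 50 x 50 mm, 40 mm tall, about 70 g; origin at the centre of its underside, x and y along its sides, z up. It stands on the bench near the robot at the start
- weight: loose steel bench weight, about 0.7 kg: a disc of 60 mm diameter and 30 mm height with a 24 mm diameter knob standing 28 mm high on its middle (58 mm tall in all); origin at the centre of its underside, z up. It stands on the bench near the robot at the start
- slat: loose pale wood slat, 320 x 50 x 15 mm, about 170 g, with a dark wood patch 70 x 44 x 8 mm fast on the middle of its upper face (23 mm tall there); origin at the centre of its underside, below the patch; x along its length, y across, z up. The same either way round. At the start it lies flat, patch up, at one side of the bench, roughly pointing away from the robot
- low_footing: target, fixed: dark steel plate 90 x 90 mm, 12 mm high, near one end of a fixed plywood board (360 x 115 x 6 mm) on the bench; origin at the centre of the plate's underside (6 mm above the bench), x and y along its sides. With the round bearer on it, that one's top is 77 mm above this origin. The footings' middles are 180 to 220 mm apart
- high_footing: target, fixed: dark timber block 90 x 90 mm, 37 mm high, near the other end of the same plywood board; origin at the centre of its underside (6 mm above the bench), x and y along its sides. The square bearer goes on it: its top is then 77 mm above this origin, level with that of the round bearer
- hammer: bystander: hammer lying on the bench, the slat being on the left and the hammer on the right or the other way about; about 0.3 m long, roughly pointing away from the robot; not to be moved
Things that resemble listed ones, but are neither listed nor needed, are in the scene too. Leave any purple or turquoise look-alike of the weight alone.

How it is judged (in metres and radians):
On the way, in this order (a step that is already met when the one before it is completed fails the run):
1. the round bearer stands on the low footing and the square bearer on the high footing (horizontal distance between round_bearer and low_footing below 0.012 m and z of round_bearer in the frame of low_footing between 0.008 and 0.016 m and angle between each of round_bearer, square_bearer's own z axis and vertical below 0.06 rad and horizontal distance between square_bearer and high_footing below 0.012 m and z of square_bearer in the frame of high_footing between 0.033 and 0.041 m), for 0.2 s.
2. the slat lies level across both bearers, its patch between them (all of step 1 and z of slat in the frame of low_footing between 0.073 and 0.081 m and angle between slat's own z axis and vertical below 0.05 rad and y of round_bearer in the frame of slat between -0.013 and 0.013 m and y of square_bearer in the frame of slat between -0.013 and 0.013 m and ((x of round_bearer in the frame of slat between 0.07 and 0.13 m and x of square_bearer in the frame of slat between -0.13 and -0.07 m) or (x of round_bearer in the frame of slat between -0.13 and -0.07 m and x of square_bearer in the frame of slat between 0.07 and 0.13 m))), for 0.2 s.
3. the weight stands on the patch (all of step 2 and horizontal distance between weight and slat below 0.012 m and z of weight in the frame of slat between 0.019 and 0.027 m and angle between weight's own z axis and vertical below 0.06 rad), for 0.2 s.
At the end, for the whole second after the job is handed in: Bearers upright on their footings within 12 mm of centre; slat level (0.05 rad) on both, patch up, its centre line within 13 mm of each bearer's middle, these 70 to 130 mm from its own middle; weight upright on the patch within 12 mm of its middle; heights to 4 mm; all at rest (all of step 3 and linear speed of each of round_bearer, square_bearer, slat, weight below 0.02 m/s); the robot touches nothing.
It fails at once if the hammer is shifted by more than 30 mm (distance of hammer from where it was at the start of the episode above 0.03 m).
It also fails if it takes over 115 s, if anything falls off the work surface, if the arm or the gripper's body presses on something with over 40 N, if the wrist force passes 120 N, or if a joint passes its speed limit or range.

## Working session

There is one attempt and no reset: what is moved stays moved. The work goes in short steps, Python scripts to look and compute and a tool call to move; the robot and the scene stay as the last step left them, time stands still between calls to the robot, and variables do not carry over. Pictures are saved under pics/ and viewed, at most 14 in all, crops included, and the job is handed in when it is done.

Besides the shell and the picture viewer there is one more tool, called after "Request:" by a JSON object that holds its "op" and its "data". play_rows: Moves the arm, as the interface text tells. Its arguments: {"type":"object","properties":{"rows":{"type":"array","items":{"type":"array"}}},"required":["rows"]}

```bash
ls; mkdir -p pics
cat > h.py <<'E'
import numpy as np, cv2
from cell import robot
def world(c, us=None):
    z=c["z_map"]; K=np.array(c["intrinsics"]); h,w=z.shape
    u,v=np.meshgrid(np.arange(w),np.arange(h))
    x=(u-K[0,2])/K[0,0]*z; y=(v-K[1,2])/K[1,1]*z
    P=np.stack([x,-y,-z],-1)@np.array(c["orientation"]).T+np.array(c["position"])
    P[z==0]=np.nan
    return P
def save(c,n,crop=None,s=1):
    im=c["color"][...,::-1]
    if crop: im=im[crop[1]:crop[3],crop[0]:crop[2]]
    cv2.imwrite(f"pics/{n}.png",cv2.resize(im,None,fx=s,fy=s,interpolation=cv2.INTER_CUBIC))
E
python3 - <<'E'
from h import *
np.set_printoptions(precision=1,suppress=True)
for n in ["top","side"]:
    c=robot.capture(n); save(c,n+"0",s=1.25); P=world(c)
    print(n,c["position"],c["orientation"],c["intrinsics"])
    for t in ["round_bearer","square_bearer","weight","slat","low_footing","high_footing","hammer"]:
        for d in robot.trace(t,n)[:4]:
            r=d["region"]; Q=P[r]; Q=Q[~np.isnan(Q[:,0])]
            zt=np.percentile(Q[:,2],90); T=Q[abs(Q[:,2]-zt)<5]
            (cx,cy),wh,a=cv2.minAreaRect(T[:,:2].astype(np.float32))
            print(t,round(d["conf"],2),d["uv"],len(Q),"ztop",round(zt,1),"mean",T.mean(0),"rect",round(cx,1),round(cy,1),np.array(wh),round(a,1))
print(robot.get_obs())
E
```

```text
pics
top [ 388.    -6.9 1090.7] [[-0.   1.  -0.1]
 [-1.  -0.  -0. ]
 [-0.   0.1  1. ]] [[423.5   0.  316.5]
 [  0.  423.5 201.8]
 [  0.    0.    1. ]]
round_bearer 0.55 [318.4, 221.3] 337 ztop 67.4 mean [444.4   9.7  65.5] rect 444.5 10.0 [46.1 48.6] 88.7
square_bearer 0.77 [258.0, 220.6] 413 ztop 42.7 mean [449.1 158.3  40.7] rect 449.1 158.7 [49.2 48.9] 68.8
weight 0.97 [430.0, 290.2] 556 ztop 57.2 mean [ 265.9 -265.6   58. ] rect 265.9 -266.1 [21.3 21.7] 71.6
weight 0.84 [425.4, 102.9] 502 ztop 57.5 mean [ 740.7 -273.5   58.2] rect 741.4 -274.6 [21.7 23.1] 45.0
weight 0.8 [382.5, 217.2] 434 ztop 57.4 mean [ 454.2 -160.3   57.6] rect 454.5 -161.0 [22.2 22.2] 84.1
weight 0.58 [402.4, 253.9] 484 ztop 57.1 mean [ 355.  -201.9   57.6] rect 354.8 -202.0 [21.6 22.3] 45.4
slat 0.91 [449.9, 201.8] 2648 ztop 22.9 mean [ 492.1 -319.7   22.1] rect 493.9 -319.6 [ 48.1 317.7] 84.0
low_footing 0.57 [272.8, 146.7] 1245 ztop 20.9 mean [639.  122.9  18.8] rect 638.5 123.3 [90.4 90.1] 88.4
high_footing 0.77 [346.7, 148.3] 1364 ztop 45.7 mean [632.3 -78.   43.7] rect 632.7 -79.0 [87.9 88.1] 88.6
hamm
[... 1032 characters left out ...]
 161.2  39.6] rect 450.5 160.3 [50.4 50.6] 69.3
high_footing 0.74 [278.9, 158.7] 1538 ztop 43.9 mean [632.8 -73.3  42.4] rect 633.8 -75.9 [90.6 90.9] 88.5
hammer 0.85 [198.1, 332.7] 2745 ztop 26.4 mean [520.9 344.2  24.6] rect 502.5 349.3 [ 87.3 259. ] 83.1
{'time_s': 0.8, 'qpos': array([-1.3,  0.3,  1.5, -0. ,  1.3, -0.1]), 'dq': array([ 0.,  0.,  0.,  0., -0., -0.]), 'joint_efforts': array([  0. , -43.4, -24.6,  -0. ,   0. ,  -0. ]), 'ee_pos': array([ 197.6, -486.4,  231.3]), 'orientation': array([[ 0.9,  0.4,  0. ],
       [ 0.4, -0.9, -0. ],
       [-0. ,  0. , -1. ]]), 'force': array([ 0.2,  0.8, -0.1]), 'moment': array([-0., -0.,  0.]), 'gripper_force': 0.0, 'width': 85.76979294912636}
```

View pics/top0.png

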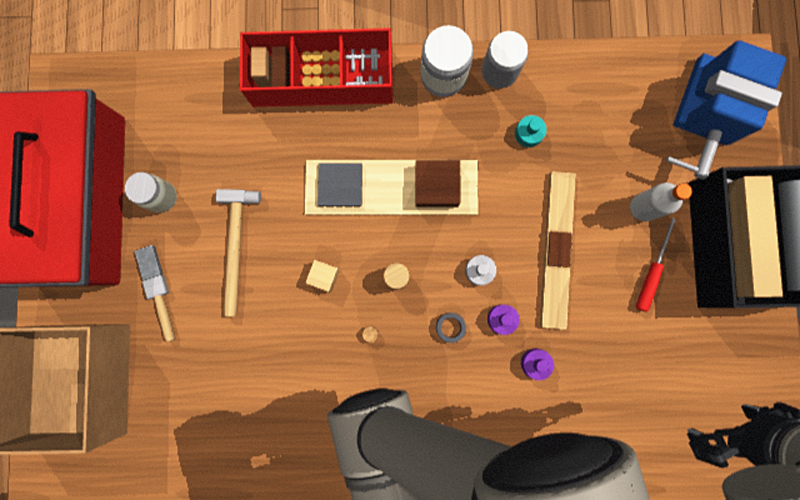

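View pics/side0.png

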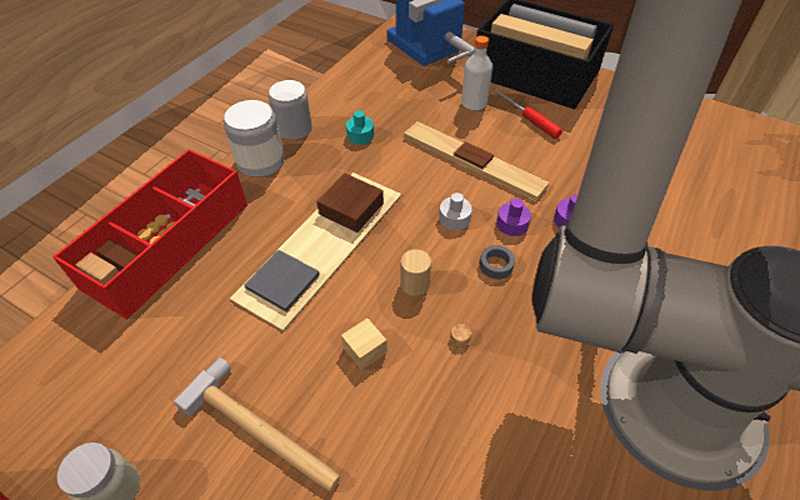

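The top view shows the plywood board with the steel plate at about (340,185) and the timber block at (438,183), the steel weight at (481,270) and the slat at (558,250). The look-alikes are purple (504,320; 537,365) and turquoise (531,130). The side view agrees.

```bash
cat > st.py <<'E'
from h import *
o=robot.get_obs(); R=o["orientation"]
print("t",round(o["time_s"],2),"tcp",np.round(o["ee_pos"],1),"psi_y",round(np.degrees(np.arctan2(R[1,1],R[0,1])),2),"zax",np.round(R[:,2],3),"F",np.round(o["force"],1),"w",round(o["width"],1),"g",round(o["gripper_force"],1),"q",np.round(np.degrees(o["qpos"]),0))
E
python3 st.py
python3 - <<'E'
from h import *
c=robot.capture("top");P=world(c);d=robot.trace("slat","top")[0];r=d["region"]
g=c["color"].astype(int).sum(-1); m=r&(g<260)
Q=P[m];Q=Q[(Q[:,2]>19)];print(len(Q),np.nanmean(Q,0),cv2.minAreaRect(Q[:,:2].astype(np.float32)))
E
```

```text
t 0.8 tcp [ 197.6 -486.4  231.3] psi_y -67.89 zax [ 0. -0. -1.] F [ 0.2  0.8 -0.1] w 85.8 g 0.0 q [-76.  20.  87.  -0.  73.  -8.]
458 [ 492.95928457 -319.86903147   23.3523791 ] ((492.7318115234375, -320.3847351074219), (44.03715515136719, 67.95034790039062), 83.444091796875)
```

Request:
{"op": "play_rows", "data": {"rows": [[0.8,[0.02,0.04,0],[0,0,0.05]],[0.8,[0.02,0.04,0],[0,0,0.05]],[0.8,[0.02,0.04,0],[0,0,0.05]],[0.8,[0.02,0.04,0],[0,0,0.05]],[0.8,[0.02,0.04,0],[0,0,0.05]],[0.8,[0.02,0.04,0],[0,0,0.05]],[0.8,[0.02,0.04,0],[0,0,0.05]],[0.8,[0.02,0.04,0],[0,0,0.03]]]}}

```text
time_s: 1.7
ee_pos: [358.1, -164.8, 231.6]
orientation: [[0.376, 0.927, 0.001], [0.927, -0.376, -0.001], [-0.0, 0.001, -1.0]]
force: [0.8, -0.3, -0.4]
width: 76.9
gripper_force: 0.0
```

Request:
{"op": "play_rows", "data": {"rows": [[0.8,[0.0173,0.0351,-0.01],[0,0,0]],[0.8,[0.0173,0.0351,-0.01],[0,0,0]],[0.8,[0.0173,0.0351,-0.01],[0,0,0]],[0.8,[0.0172,0.0351,-0.01],[0,0,0]],[0.8,[0.0172,0.0352,-0.01],[0,0,0]],[0.8,[0,0,-0.03],[0,0,0]],[0.8,[0,0,-0.03],[0,0,0]],[0.8,[0,0,0],[0,0,0]]]}}

```text
time_s: 2.5
ee_pos: [441.5, 9.9, 118.5]
orientation: [[0.379, 0.926, -0.007], [0.926, -0.379, 0.001], [-0.002, -0.007, -1.0]]
force: [-0.7, 0.6, 0.0]
width: 76.8
gripper_force: 0.0
```

```bash
python3 st.py
```

```text
t 2.5 tcp [441.5   9.9 118.5] psi_y -22.24 zax [-0.007  0.001 -1.   ] F [-0.7  0.6  0. ] w 76.8 g 0.0 q [ -9.  19. 109.  -0.  53.  14.]
```

Request:
{"op": "play_rows", "data": {"rows": [[0.8,[0,0,-0.025],[0,0,0]],[0.8,[0,0,-0.025],[0,0,0]],[0.8,[0,0,-0.025],[0,0,0]],[0.8,[0,0,-0.015],[0,0,0]],[0.8,[0,0,-0.01],[0,0,0]],[0.8,[0,0,0],[0,0,0]],[0.8,[0,0,0],[0,0,0]],[0.8,[0,0,0],[0,0,0]]]}}

```text
time_s: 3.3
ee_pos: [444.7, 9.0, 22.3]
orientation: [[0.379, 0.925, 0.002], [0.925, -0.379, -0.0], [0.0, 0.002, -1.0]]
force: [-0.2, -0.1, 0.2]
width: 77.2
gripper_force: 0.0
```

Request:
{"op": "play_rows", "data": {"rows": [[0.5,[0,0.0015,0],[0,0,0]],[-1,[0,0,0],[0,0,0]],[-1,[0,0,0],[0,0,0]],[-1,[0,0,0],[0,0,0]],[-1,[0,0,0],[0,0,0]],[-1,[0,0,0],[0,0,0]],[-1,[0,0,0],[0,0,0]],[-1,[0,0,0],[0,0,0]]]}}

```text
time_s: 4.1
ee_pos: [444.3, 10.8, 22.1]
orientation: [[0.379, 0.925, 0.001], [0.925, -0.379, -0.0], [0.0, 0.001, -1.0]]
force: [-0.6, 1.3, 7.1]
width: 49.2
gripper_force: 61.2
```

```bash
python3 st.py
```

```text
t 4.1 tcp [444.3  10.8  22.1] psi_y -22.29 zax [ 0.001 -0.    -1.   ] F [-0.6  1.3  7.1] w 49.2 g 61.2 q [ -9.  29. 114.   0.  37.  14.]
```

Request:
{"op": "play_rows", "data": {"rows": [[-1,[0,0,0.02],[0,0,0]],[-1,[0,0,0.04],[0,0,0]],[-1,[0.01,0.005,0.01],[0,0,0]],[-1,[0.037,0.0216,0],[0,0,0]],[-1,[0.037,0.0216,0],[0,0,0]],[-1,[0.037,0.0216,0],[0,0,0]],[-1,[0.037,0.0216,0],[0,0,0]],[-1,[0.037,0.0216,0],[0,0,0]]]}}

```text
time_s: 4.9
ee_pos: [639.9, 124.8, 91.2]
orientation: [[0.379, 0.925, -0.0], [0.925, -0.379, -0.0], [-0.0, -0.0, -1.0]]
force: [0.8, -0.1, -0.7]
width: 48.7
gripper_force: 62.3
```

Request:
{"op": "play_rows", "data": {"rows": [[-1,[0,0,0],[0,0,0]],[-1,[0,0,0],[0,0,0]],[-1,[0,0,-0.01],[0,0,0]],[-1,[0,0,-0.01],[0,0,0]],[-1,[0,0,-0.01],[0,0,0]],[-1,[0,0,0],[0,0,0]],[-1,[0,0,0],[0,0,0]],[-1,[0,0,0],[0,0,0]]]}}

```text
time_s: 5.7
ee_pos: [639.1, 123.6, 61.8]
orientation: [[0.38, 0.925, 0.001], [0.925, -0.38, 0.0], [0.0, 0.001, -1.0]]
force: [-0.4, -0.1, -0.2]
width: 49.2
gripper_force: 62.5
```

```bash
python3 st.py
python3 - <<'E'
from h import *
for n in ["top","side"]:
    c=robot.capture(n); P=world(c); save(c,n+"1",(150,60,470,260) if n=="top" else (120,120,440,320),2.4)
E
```

```text
t 5.7 tcp [639.1 123.6  61.8] psi_y -22.31 zax [ 0.001  0.    -1.   ] F [-0.4 -0.1 -0.2] w 49.2 g 62.5 q [ 4. 42. 77. -0. 61. 27.]
```

Request:
{"op": "play_rows", "data": {"rows": [[-1,[0,0,-0.01],[0,0,0]],[-1,[0,0,-0.007],[0,0,0]],[-1,[0,0,-0.003],[0,0,0]],[-1,[0,0,-0.001],[0,0,0]],[-1,[0,0,0],[0,0,0]],[-1,[0,0,0],[0,0,0]],[-1,[0,0,0],[0,0,0]],[-1,[0,0,0],[0,0,0]]]}}

```text
time_s: 6.6
ee_pos: [638.9, 123.7, 40.2]
orientation: [[0.379, 0.925, 0.0], [0.925, -0.379, -0.0], [-0.0, 0.0, -1.0]]
force: [-0.9, -0.2, -0.4]
width: 48.9
gripper_force: 62.6
```

```bash
python3 st.py
```

```text
t 6.6 tcp [638.9 123.7  40.2] psi_y -22.3 zax [ 0. -0. -1.] F [-0.9 -0.2 -0.4] w 48.9 g 62.6 q [ 4. 43. 78. -0. 59. 27.]
```

Request:
{"op": "play_rows", "data": {"rows": [[-1,[0,0,-0.001],[0,0,0]],[-1,[0,0,0],[0,0,0]],[-1,[0,0,0],[0,0,0]],[0.5,[0,0,0],[0,0,0]],[0.6,[0,0,0],[0,0,0]],[0.7,[0,0,0],[0,0,0]],[0.7,[0,0,0.01],[0,0,0]],[0.7,[0,0,0.02],[0,0,0]]]}}

```text
time_s: 7.4
ee_pos: [637.9, 123.6, 68.4]
orientation: [[0.379, 0.925, -0.003], [0.925, -0.379, -0.0], [-0.002, -0.003, -1.0]]
force: [0.2, 1.3, 0.3]
width: 72.6
gripper_force: 0.0
```

Request:
{"op": "play_rows", "data": {"rows": [[0.7,[0,0,0.04],[0,0,0]],[0.7,[0,0,0.04],[0,0,0]],[0.7,[-0.032,0.006,0],[0,0,0]],[0.7,[-0.032,0.006,0],[0,0,0]],[0.7,[-0.032,0.006,0],[0,0,0]],[0.7,[-0.032,0.006,0],[0,0,0]],[0.7,[-0.032,0.006,0],[0,0,0]],[0.7,[-0.029,0.006,0],[0,0,0]]]}}

```text
time_s: 8.2
ee_pos: [448.5, 159.8, 150.1]
orientation: [[0.379, 0.925, 0.001], [0.925, -0.379, 0.0], [0.0, 0.001, -1.0]]
force: [0.1, 0.9, -0.0]
width: 72.4
gripper_force: 0.0
```

```bash
python3 st.py
cat > m.py <<'E'
from h import *
import sys
np.set_printoptions(precision=1,suppress=True)
# names with expected xy: nearest candidate
def meas(t,cam,P,dz=5):
    out=[]
    for d in robot.trace(t,cam)[:4]:
        Q=P[d["region"]]; Q=Q[~np.isnan(Q[:,0])]
        if len(Q)<30: continue
        zt=np.percentile(Q[:,2],85); T=Q[abs(Q[:,2]-zt)<dz]
        r=cv2.minAreaRect(T[:,:2].astype(np.float32))
        out.append(1); print(cam,t,round(d["conf"],2),"z",np.median(T[:,2]).round(1),"mean",T.mean(0)[:2],"rect",np.array(r[0]),np.array(r[1]),round(r[2],1))
for cam in ["top","side"]:
    c=robot.capture(cam); P=world(c)
    for t in sys.argv[1:]: meas(t,cam,P)
E
python3 m.py round_bearer square_bearer low_footing high_footing
```

```text
t 8.2 tcp [448.5 159.8 150.1] psi_y -22.3 zax [ 0.001  0.    -1.   ] F [ 0.1  0.9 -0. ] w 72.4 g 0.0 q [ 10.  20. 102.  -0.  59.  33.]
top round_bearer 0.72 z 83.4 mean [637.9 121.9] rect [638.5 122.2] [47.  49.6] 85.8
top square_bearer 0.72 z 40.8 mean [445.8 146.1] rect [445.3 147.9] [26. 50.] 69.5
top low_footing 0.91 z 18.6 mean [633.7 120.6] rect [638.7 123.2] [90.2 89.6] 88.4
top high_footing 0.68 z 40.8 mean [445.4 146.4] rect [445.  148.1] [26.  49.2] 69.5
top high_footing 0.63 z 83.5 mean [637.6 122. ] rect [637.5 122.1] [47.5 45.7] 25.9
top high_footing 0.6 z 43.4 mean [631.9 -78.3] rect [632.5 -78.6] [88.  88.4] 89.2
side square_bearer 0.58 z 39.7 mean [449.5 161.3] rect [450.3 160.2] [50.8 51.7] 68.9
side low_footing 0.76 z 17.7 mean [628.9 135.2] rect [639.2 124.3] [91.4 91.2] 88.6
```

Request:
{"op": "play_rows", "data": {"rows": [[0.7,[0.001,0,-0.03],[0,0,0.012]],[0.7,[0,0,-0.03],[0,0,0]],[0.7,[0,0,-0.03],[0,0,0]],[0.7,[0,0,-0.025],[0,0,0]],[0.7,[0,0,-0.015],[0,0,0]],[0.7,[0,0,-0.01],[0,0,0]],[0.7,[0,0,0],[0,0,0]],[0.7,[0,0,0],[0,0,0]]]}}

```text
time_s: 9.5
ee_pos: [451.4, 159.7, 9.7]
orientation: [[0.356, 0.934, 0.001], [0.934, -0.356, 0.0], [0.0, 0.001, -1.0]]
force: [-0.1, 0.9, -0.2]
width: 72.3
gripper_force: 0.0
```

Request:
{"op": "play_rows", "data": {"rows": [[0.4,[0,0,0],[0,0,0]],[-1,[0,0,0],[0,0,0]],[-1,[0,0,0],[0,0,0]],[-1,[0,0,0],[0,0,0]],[-1,[0,0,0],[0,0,0]],[-1,[0,0,0],[0,0,0]],[-1,[0,0,0],[0,0,0]],[-1,[0,0,0],[0,0,0]]]}}

```text
time_s: 10.3
ee_pos: [451.7, 159.8, 10.4]
orientation: [[0.356, 0.935, 0.002], [0.935, -0.356, 0.0], [0.001, 0.002, -1.0]]
force: [0.6, -0.7, 6.5]
width: 49.0
gripper_force: 62.5
```

```bash
python3 st.py
```

```text
t 10.3 tcp [451.7 159.8  10.4] psi_y -20.85 zax [ 0.002  0.    -1.   ] F [ 0.6 -0.7  6.5] w 49.0 g 62.5 q [ 10.  33. 109.  -0.  38.  31.]
```

Request:
{"op": "play_rows", "data": {"rows": [[-1,[0,0,0.02],[0,0,0]],[-1,[0,0,0.04],[0,0,0]],[-1,[0,0,0.03],[0,0,0]],[-1,[0.0226,-0.0295,0],[0,0,0.03]],[-1,[0.0227,-0.0295,0],[0,0,0.03]],[-1,[0.0227,-0.0295,0],[0,0,0.03]],[-1,[0.0227,-0.0296,0],[0,0,0.03]],[-1,[0.0227,-0.0295,0],[0,0,0.03]]]}}

```text
time_s: 11.1
ee_pos: [565.0, 10.8, 99.7]
orientation: [[0.047, 0.999, 0.0], [0.999, -0.047, -0.0], [-0.0, 0.0, -1.0]]
force: [0.3, 0.5, -0.4]
width: 49.1
gripper_force: 62.3
```

Request:
{"op": "play_rows", "data": {"rows": [[-1,[0.0227,-0.0295,0],[0,0,0.01]],[-1,[0.0227,-0.0296,0],[0,0,0]],[-1,[0.0226,-0.0296,0],[0,0,0]],[-1,[0,0,0],[0,0,0]],[-1,[0,0,-0.015],[0,0,0]],[-1,[0,0,-0.015],[0,0,0]],[-1,[0,0,0],[0,0,0]],[-1,[0,0,0],[0,0,0]]]}}

```text
time_s: 11.9
ee_pos: [632.0, -76.1, 69.5]
orientation: [[0.028, 1.0, -0.0], [1.0, -0.028, 0.0], [0.0, -0.0, -1.0]]
force: [-0.1, 0.1, -0.8]
width: 49.2
gripper_force: 62.4
```

```bash
python3 st.py
```

```text
t 11.9 tcp [632.  -76.1  69.5] psi_y -1.63 zax [-0.  0. -1.] F [-0.1  0.1 -0.8] w 49.2 g 62.4 q [-14.  40.  80.   0.  60. -12.]
```

Request:
{"op": "play_rows", "data": {"rows": [[-1,[0.0005,-0.0005,-0.008],[0,0,0]],[-1,[0,0,-0.005],[0,0,0]],[-1,[0,0,-0.002],[0,0,0]],[-1,[0,0,-0.001],[0,0,0]],[-1,[0,0,0],[0,0,0]],[-1,[0,0,0],[0,0,0]],[-1,[0,0,0],[0,0,0]],[-1,[0,0,0],[0,0,0]]]}}

```text
time_s: 12.7
ee_pos: [632.9, -77.1, 53.5]
orientation: [[0.029, 1.0, 0.0], [1.0, -0.029, -0.0], [-0.0, 0.001, -1.0]]
force: [0.1, 0.3, 0.5]
width: 49.4
gripper_force: 62.3
```

```bash
python3 st.py
```

```text
t 12.7 tcp [632.9 -77.1  53.5] psi_y -1.66 zax [ 0. -0. -1.] F [0.1 0.3 0.5] w 49.4 g 62.3 q [-14.  41.  80.   0.  59. -12.]
```

Request:
{"op": "play_rows", "data": {"rows": [[-1,[0,0,-0.001],[0,0,0]],[-1,[0,0,0],[0,0,0]],[0.4,[0,0,0],[0,0,0]],[0.6,[0,0,0],[0,0,0]],[0.7,[0,0,0],[0,0,0]],[0.7,[0,0,0.01],[0,0,0]],[0.7,[0,0,0.03],[0,0,0]],[0.7,[0,0,0.04],[0,0,0]]]}}

```text
time_s: 13.5
ee_pos: [631.6, -76.9, 131.8]
orientation: [[0.029, 1.0, -0.004], [1.0, -0.029, 0.001], [0.001, -0.004, -1.0]]
force: [1.0, 0.0, 0.2]
width: 72.2
gripper_force: 0.0
```

Request:
{"op": "play_rows", "data": {"rows": [[0.7,[-0.011,-0.02,0.02],[0,0,-0.065]],[0.7,[-0.011,-0.02,0],[0,0,-0.065]],[0.7,[-0.011,-0.02,0],[0,0,-0.065]],[0.7,[-0.011,-0.02,0],[0,0,-0.065]],[0.7,[-0.011,-0.02,0],[0,0,-0.065]],[0.7,[-0.011,-0.02,0],[0,0,-0.065]],[0.7,[-0.011,-0.02,0],[0,0,-0.065]],[0.7,[-0.011,-0.02,0],[0,0,-0.065]]]}}

```text
time_s: 14.3
ee_pos: [544.4, -237.9, 153.1]
orientation: [[0.902, 0.432, 0.001], [0.432, -0.902, -0.0], [0.0, 0.001, -1.0]]
force: [0.3, 0.2, 0.6]
width: 72.8
gripper_force: 0.0
```

```bash
python3 st.py; python3 m.py round_bearer square_bearer low_footing high_footing slat
```

```text
t 14.3 tcp [ 544.4 -237.9  153.1] psi_y -64.37 zax [ 0.001 -0.    -1.   ] F [0.3 0.2 0.6] w 72.8 g 0.0 q [-31.  31.  82.  -0.  67.  33.]
top round_bearer 0.77 z 83.5 mean [637.5 122. ] rect [637.2 122.4] [47.1 47.1] 87.9
top square_bearer 0.59 z 83.4 mean [632.9 -77.9] rect [633.  -77.9] [48.7 51.1] 88.5
top low_footing 0.71 z 18.6 mean [633.5 121.1] rect [638.8 123.2] [90.3 89.6] 88.4
top high_footing 0.55 z 43.5 mean [627.7 -76.4] rect [632.6 -78.8] [88.  88.5] 88.9
top high_footing 0.55 z 57.9 mean [ 454.2 -159.6] rect [ 454.7 -159.8] [22.2 21.2] 11.4
top slat 0.61 z 18.4 mean [ 533.5 -334.2] rect [ 543.1 -331.9] [49.3 31.6] 56.6
top slat 0.2 z 57.7 mean [ 454.5 -159.6] rect [ 454.7 -159.8] [22.2 21.2] 11.4
side round_bearer 0.79 z 82.7 mean [637.3 124.8] rect [638.4 124.7] [48.5 50. ] 35.6
side square_bearer 0.9 z 82.5 mean [632.4 -75.5] rect [633.5 -77.3] [52.5 52.2] 89.7
side square_bearer 0.3 z 16.0 mean [ 489.1 -316.8] rect [ 494.5 -318. ] [ 51.7 317.7] 83.7
side low_footing 0.68 z 17.7 mean [629.5 137.4] rect [640.  125.5] [91.4 91.8] 88.7
side high_footing 0.71 z 42.4 mean [621.8 -60.5] rect [633.8 -76.4] [93.  92.4] 88.8
side slat 0.83 z 16.2 mean [ 489.5 -316.7] rect [ 494.5 -318. ] [ 51.7 317.7] 83.7
```

Request:
{"op": "play_rows", "data": {"rows": [[0.7,[-0.0125,-0.02,0],[0,0,-0.066]],[0.7,[-0.0125,-0.02,0],[0,0,-0.066]],[0.7,[-0.013,-0.02,0],[0,0,-0.067]],[0.7,[-0.013,-0.0215,0],[0,0,-0.067]],[0.7,[0,0,-0.03],[0,0,0]],[0.7,[0,0,-0.04],[0,0,0]],[0.7,[0,0,-0.03],[0,0,0]],[0.7,[0,0,0],[0,0,0]]]}}

```text
time_s: 15.7
ee_pos: [491.5, -316.6, 48.3]
orientation: [[0.995, -0.104, -0.007], [-0.104, -0.995, 0.006], [-0.007, -0.005, -1.0]]
force: [0.1, -0.3, -0.9]
width: 72.1
gripper_force: 0.0
```

Request:
{"op": "play_rows", "data": {"rows": [[0.7,[0,0,-0.015],[0,0,0]],[0.7,[0,0,-0.015],[0,0,0]],[0.7,[0,0,-0.01],[0,0,0]],[0.7,[0,0,0],[0,0,0]],[0.7,[0,0,0],[0,0,0]],[0.7,[0,0,0],[0,0,0]],[0.7,[0,0,0],[0,0,0]],[0.7,[0,0,0],[0,0,0]]]}}

```text
time_s: 16.5
ee_pos: [494.0, -318.8, 12.9]
orientation: [[0.995, -0.104, 0.001], [-0.104, -0.995, -0.001], [0.001, 0.001, -1.0]]
force: [0.4, 0.2, 0.2]
width: 72.4
gripper_force: 0.0
```

```bash
python3 st.py
python3 - <<'E'
from h import *
c=robot.capture("side");save(c,"side2",(300,60,500,210),4)
E
```

```text
t 16.5 tcp [ 494.  -318.8   12.9] psi_y -95.97 zax [ 0.001 -0.001 -1.   ] F [0.4 0.2 0.2] w 72.4 g 0.0 q [-40.  40.  91.  -0.  49.  56.]
```

View pics/side2.png

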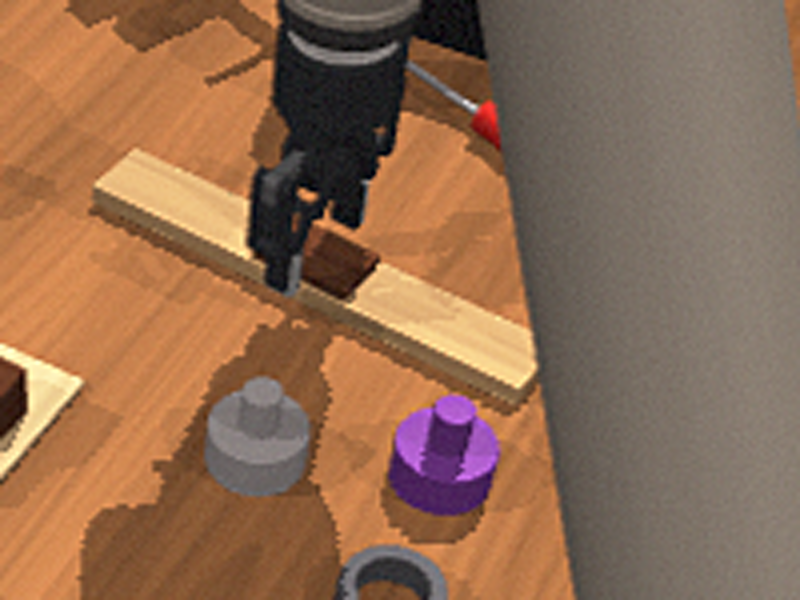

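The gripper straddles the slat at its patch (crop: fingers at about (280,230), patch at (340,260)).

Request:
{"op": "play_rows", "data": {"rows": [[0.7,[0,0,-0.005],[0,0,0]],[0.7,[0,0,-0.005],[0,0,0]],[0.7,[0,0,0],[0,0,0]],[0.7,[0,0,0],[0,0,0]],[0.4,[0,0,0],[0,0,0]],[-1,[0,0,0],[0,0,0]],[-1,[0,0,0],[0,0,0]],[-1,[0,0,0],[0,0,0]]]}}

```text
time_s: 17.35
ee_pos: [494.2, -319.0, 3.0]
orientation: [[0.995, -0.104, 0.001], [-0.104, -0.995, -0.001], [0.001, 0.001, -1.0]]
force: [-0.5, -0.8, 5.0]
width: 48.4
gripper_force: 62.9
```

Request:
{"op": "play_rows", "data": {"rows": [[-1,[0,0,0],[0,0,0]],[-1,[0,0,0],[0,0,0]],[-1,[0,0,0],[0,0,0]],[-1,[0,0,0.005],[0,0,0]],[-1,[0,0,0.01],[0,0,0]],[-1,[0,0,0.015],[0,0,0]],[-1,[0,0,0],[0,0,0]],[-1,[0,0,0],[0,0,0]]]}}

```text
time_s: 18.15
ee_pos: [493.8, -318.6, 32.5]
orientation: [[0.995, -0.104, 0.0], [-0.104, -0.995, -0.0], [0.0, 0.0, -1.0]]
force: [0.2, -0.2, -2.0]
width: 48.1
gripper_force: 62.3
```

```bash
python3 st.py
python3 - <<'E'
from h import *
np.set_printoptions(precision=1,suppress=True)
c=robot.capture("side");save(c,"side3",(300,60,500,210),4)
P=world(c); d=robot.trace("slat","side")
for x in d[:2]:
    Q=P[x["region"]]; Q=Q[(Q[:,2]>20)]; print(x["conf"],len(Q),Q.mean(0),cv2.minAreaRect(Q[:,:2].astype(np.float32)))
    # height along x
    for a,b in [(330,400),(400,450),(540,600),(600,660)]:
        S=Q[(Q[:,0]>a)&(Q[:,0]<b)]; print(a,len(S),np.percentile(S[:,2],70) if len(S) else None)
E
```

```text
t 18.15 tcp [ 493.8 -318.6   32.5] psi_y -95.97 zax [ 0. -0. -1.] F [ 0.2 -0.2 -2. ] w 48.1 g 62.3 q [-40.  38.  90.  -0.  51.  56.]
0.8 1843 [ 485.5 -308.2   43. ] ((394.831298828125, -205.4718017578125), (222.31434631347656, 569.3583984375), 44.98948669433594)
330 452 44.14300894259014
400 340 44.18726515402964
540 343 44.11562709873456
600 320 44.17097788558906
```

View pics/side3.png

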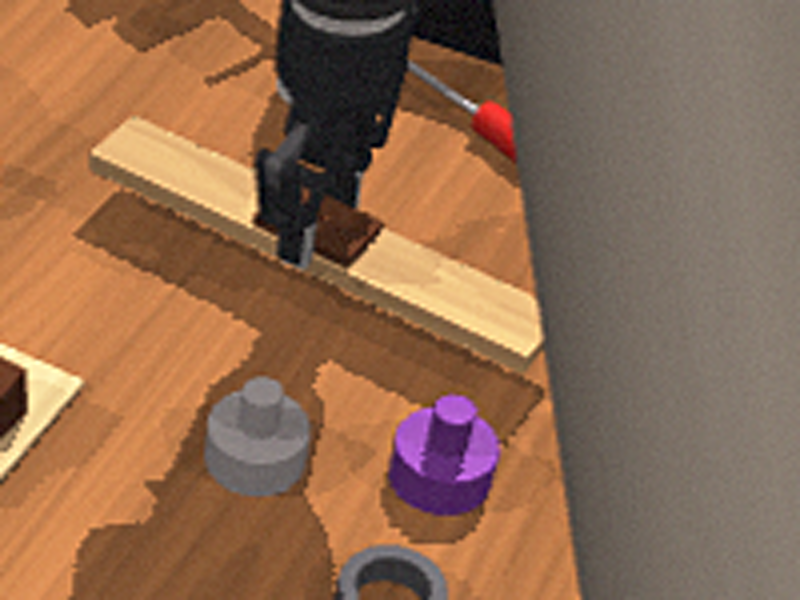

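The slat is held level (top height 44.1 mm along its length), the patch between the fingers.

Request:
{"op": "play_rows", "data": {"rows": [[-1,[0,0,0.02],[0,0,0]],[-1,[0,0,0.04],[0,0,0]],[-1,[0,0,0.04],[0,0,0]],[-1,[0.0118,0.0285,0],[0,0,0.03]],[-1,[0.0118,0.0285,0],[0,0,0.0659]],[-1,[0.0118,0.0285,0],[0,0,0.0659]],[-1,[0.0118,0.0285,0],[0,0,0.0659]],[-1,[0.0118,0.0285,0],[0,0,0.0659]]]}}

```text
time_s: 19.05
ee_pos: [552.7, -174.8, 131.5]
orientation: [[0.87, 0.494, -0.001], [0.494, -0.87, 0.001], [-0.001, -0.001, -1.0]]
force: [0.4, -0.3, -1.5]
width: 48.6
gripper_force: 62.7
```

Request:
{"op": "play_rows", "data": {"rows": [[-1,[0.0118,0.0285,0],[0,0,0.0659]],[-1,[0.0118,0.0285,0],[0,0,0.0659]],[-1,[0.0118,0.0285,0],[0,0,0.0659]],[-1,[0.0118,0.0285,0],[0,0,0.0659]],[-1,[0.0118,0.0285,0],[0,0,0.0659]],[-1,[0.0118,0.0285,0],[0,0,0.0659]],[-1,[0.0118,0.0281,0],[0,0,0.0659]],[-1,[0,0,0],[0,0,0.033]]]}}

```text
time_s: 19.85
ee_pos: [635.8, 26.9, 131.2]
orientation: [[0.016, 1.0, -0.001], [1.0, -0.016, 0.001], [0.001, -0.001, -1.0]]
force: [-0.0, -0.2, -1.6]
width: 48.1
gripper_force: 62.7
```

Request:
{"op": "play_rows", "data": {"rows": [[-1,[0,0,0],[0,0,0]],[-1,[0,0,0],[0,0,0]],[-1,[0,0,0],[0,0,0]],[-1,[0,0,0],[0,0,0]],[-1,[0,0,0],[0,0,0]],[-1,[0,0,0],[0,0,0]],[-1,[0,0,0],[0,0,0]],[-1,[0,0,0],[0,0,0]]]}}

```text
time_s: 20.65
ee_pos: [635.4, 22.9, 132.4]
orientation: [[0.025, 1.0, 0.0], [1.0, -0.025, 0.0], [0.0, 0.0, -1.0]]
force: [-0.3, -0.5, -2.3]
width: 48.2
gripper_force: 62.7
```

```bash
python3 st.py
python3 - <<'E'
from h import *
np.set_printoptions(precision=1,suppress=True)
for n in ["top","side"]:
    c=robot.capture(n);save(c,n+"4",(120,40,440,280),2.4)
    P=world(c); 
    for x in robot.trace("slat",n)[:2]:
        Q=P[x["region"]]; Q=Q[(Q[:,2]>90)&(Q[:,2]<155)&(abs(Q[:,0]-636)<60)]; print(n,x["conf"],len(Q),Q.mean(0))
        for a,b in [(-135,-80),(-80,-40),(90,130),(130,190)]:
            S=Q[(Q[:,1]>a)&(Q[:,1]<b)]; S=S[abs(S[:,2]-np.median(S[:,2]))<4] if len(S) else S
            if len(S): print(a,len(S),S.mean(0),S[:,0].min(),S[:,0].max(),"y",S[:,1].min(),S[:,1].max())
E
```

```text
t 20.65 tcp [635.4  22.9 132.4] psi_y -1.44 zax [ 0.  0. -1.] F [-0.3 -0.5 -2.3] w 48.2 g 62.7 q [-5. 36. 76.  0. 68. -3.]
top 0.62 1694 [634.7   1.2 145. ]
-135 506 [ 631.  -106.9  144.7] 605.6601858072848 658.1904948915002 y -134.8797953823117 -80.1757003272144
-80 329 [633.6 -62.3 144.8] 608.2541945145022 658.7120180334405 y -79.9083834834081 -41.48400448677517
90 179 [642.4 100.9 144.6] 621.539454229319 662.8118709842918 y 90.00910525356426 113.26560340818828
130 260 [642.6 168.4 144.7] 614.2472819152391 664.6296651239595 y 144.93342963434247 184.96420520144017
side 0.87 2838 [632.4  58.4 143.7]
-135 389 [ 631.7 -106.3  143.8] 606.7868846025133 657.9162285533673 y -134.69136948601158 -80.0563142470952
-80 180 [625.1 -65.  143.7] 607.7324792572241 657.1860100183375 y -79.99424096884059 -40.0233414722976
90 437 [637.3 110.2 143.9] 612.1032847972756 665.1413353295551 y 90.019289479181 129.97816051449468
130 667 [638.  158.9 143.9] 612.7529902414117 665.0256564988317 y 130.07589722340248 186.07287093473406
```

Request:
{"op": "play_rows", "data": {"rows": [[-1,[0,0,-0.015],[0,0,0]],[-1,[0,0,-0.015],[0,0,0]],[-1,[0,0,-0.01],[0,0,0]],[-1,[0,0,-0.003],[0,0,0]],[-1,[0,0,-0.0015],[0,0,0]],[-1,[0,0,0],[0,0,0]],[-1,[0,0,0],[0,0,0]],[-1,[0,0,0],[0,0,0]]]}}

```text
time_s: 21.65
ee_pos: [635.7, 22.9, 88.5]
orientation: [[0.025, 1.0, 0.001], [1.0, -0.025, -0.0], [-0.0, 0.001, -1.0]]
force: [0.3, 0.8, -1.9]
width: 48.2
gripper_force: 62.6
```

```bash
python3 st.py
```

```text
t 21.65 tcp [635.7  22.9  88.5] psi_y -1.43 zax [ 0.001 -0.    -1.   ] F [ 0.3  0.8 -1.9] w 48.2 g 62.6 q [-5. 39. 79. -0. 62. -3.]
```

Request:
{"op": "play_rows", "data": {"rows": [[-1,[0,0,-0.001],[0,0,0]],[-1,[0,0,0],[0,0,0]],[-1,[0,0,-0.001],[0,0,0]],[-1,[0,0,0],[0,0,0]],[-1,[0,0,-0.0005],[0,0,0]],[-1,[0,0,0],[0,0,0]],[-1,[0,0,0],[0,0,0]],[-1,[0,0,0],[0,0,0]]]}}

```text
time_s: 22.45
ee_pos: [635.5, 23.0, 86.0]
orientation: [[0.025, 1.0, 0.001], [1.0, -0.025, -0.0], [-0.0, 0.001, -1.0]]
force: [-1.9, -0.9, 5.6]
width: 48.2
gripper_force: 63.5
```

```bash
python3 st.py
```

```text
t 22.45 tcp [635.5  23.   86. ] psi_y -1.43 zax [ 0.001 -0.    -1.   ] F [-1.9 -0.9  5.6] w 48.2 g 63.5 q [-5. 39. 79.  0. 62. -3.]
```

Request:
{"op": "play_rows", "data": {"rows": [[0.3,[0,0,0],[0,0,0]],[0.4,[0,0,0],[0,0,0]],[0.6,[0,0,0],[0,0,0]],[0.6,[0,0,0],[0,0,0]],[0.6,[0,0,0.01],[0,0,0]],[0.6,[0,0,0.02],[0,0,0]],[0.6,[0,0,0.03],[0,0,0]],[0.6,[0,0,0.03],[0,0,0]]]}}

```text
time_s: 23.25
ee_pos: [635.2, 23.0, 176.8]
orientation: [[0.025, 1.0, -0.0], [1.0, -0.025, -0.0], [-0.0, -0.0, -1.0]]
force: [1.0, 0.1, 0.4]
width: 68.4
gripper_force: 0.0
```

Request:
{"op": "play_rows", "data": {"rows": [[0.4,[-0.02,-0.02,0],[0,0,0]],[0.2,[-0.03,-0.03,0],[0,0,0]],[0,[-0.03,-0.03,0],[0,0,0]],[0,[-0.03,-0.03,0],[0,0,0]],[0,[-0.03,-0.03,0],[0,0,0]],[0,[-0.03,-0.03,0],[0,0,0]],[0,[-0.011,-0.0128,0],[0,0,0]],[0,[0,0,0],[0,0,0]]]}}

```text
time_s: 24.05
ee_pos: [453.3, -161.5, 176.3]
orientation: [[0.028, 1.0, 0.001], [1.0, -0.028, -0.001], [-0.001, 0.001, -1.0]]
force: [-0.3, 0.2, -0.1]
width: 43.0
gripper_force: 0.0
```

```bash
python3 st.py
python3 - <<'E'
from h import *
np.set_printoptions(precision=1,suppress=True)
for n in ["top","side"]:
    c=robot.capture(n);save(c,n+"5",(120,40,440,280),2.4)
    P=world(c); g=c["color"].astype(int).sum(-1)
    for x in robot.trace("slat",n)[:2]:
        Q=P[x["region"]]; m=np.isfinite(Q[:,0])&(Q[:,2]>90); m&=abs(Q[:,0]-635)<60; G=g[x["region"]][m]; Q=Q[m]
        print(n,x["conf"],len(Q),cv2.minAreaRect(Q[:,:2].astype(np.float32)))
        D=Q[(G<260)&(Q[:,2]>101)]; print("patch",len(D),D.mean(0),cv2.minAreaRect(D[:,:2].astype(np.float32)))
        for a,b in [(-135,-80),(-80,-30),(70,130),(130,190)]:
            S=Q[(Q[:,1]>a)&(Q[:,1]<b)]
            if len(S): print(a,len(S),np.median(S[:,2]))
E
python3 m.py weight round_bearer square_bearer
```

```text
t 24.05 tcp [ 453.3 -161.5  176.3] psi_y -1.61 zax [ 0.001 -0.001 -1.   ] F [-0.3  0.2 -0.1] w 43.0 g 0.0 q [-29.  18.  99.  -0.  63. -27.]
top 0.83 2687 ((634.5194702148438, 25.026458740234375), (318.3109130859375, 50.30756378173828), 88.5898208618164)
patch 501 [633.8  25.4 106.3] ((633.86572265625, 25.57915496826172), (66.59976959228516, 42.304237365722656), 88.77335357666016)
-135 474 98.2003647387038
-80 430 98.2094133616589
70 492 98.23430416416193
130 437 98.34568116591697
side 0.67 2961 ((636.0260009765625, 25.727554321289062), (319.876708984375, 52.41531753540039), 88.54293823242188)
patch 535 [634.6  28.1 105.5] ((635.1654052734375, 26.426513671875), (70.68505096435547, 44.25730895996094), 88.9151382446289)
-135 367 97.4590783694124
-80 382 97.5768107919913
70 616 97.7071790895348
130 663 97.59534315585358
top weight 0.91 z 57.8 mean [ 355.7 -202.3] rect [ 356.2 -202.7] [23.4 20. ] 57.6
top round_bearer 0.63 z 68.4 mean [614.6 119.6] rect [614.7 119.7] [ 1.6 17.8] 4.3
top square_bearer 0.6 z 72.4 mean [608.3 -77.8] rect [608.3 -77.7] [43.8  1.1] 88.9
side weight 0.67 z 45.4 mean [ 353.9 -193.6] rect [ 354.2 -194.7] [22.6 10. ] 17.2
side weight 0.66 z 17.8 mean [622.4 134.1] rect [639.2 124.5] [91.4 90.5] 88.3
side weight 0.61 z 48.6 mean [ 452.3 -151.2] rect [ 451.  -153.2] [23.  11.8] 33.4
side weight 0.58 z 46.4 mean [ 736.8 -266.6] rect [ 735.8 -268.6] [23.  13.7] 53.7
side round_bearer 0.63 z 70.6 mean [617.  128.7] rect [616.7 128.5] [31.8  7.8] 76.7
side round_bearer 0.39 z 74.1 mean [610.  -70.6] rect [609.3 -73. ] [44.1  7. ] 81.5
side square_bearer 0.68 z 73.4 mean [610.  -72.6] rect [609.7 -75.5] [49.4  7.2] 83.6
```

View pics/side5.png

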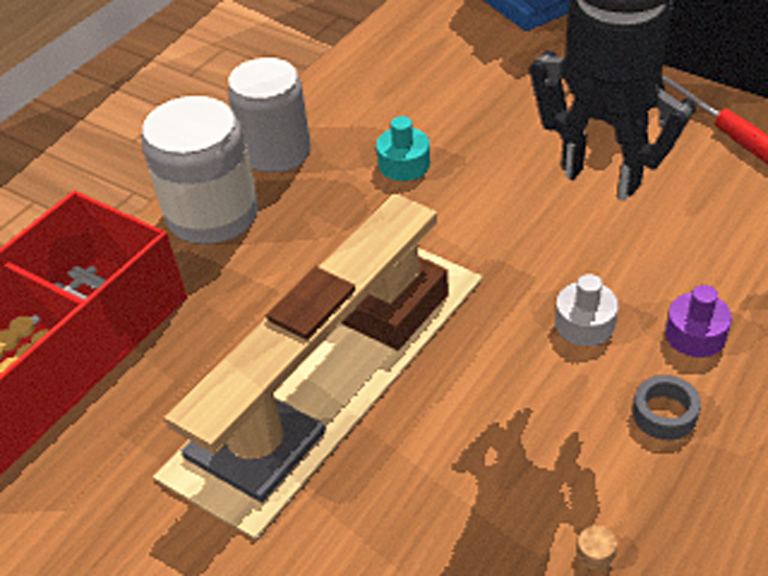

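The slat lies level on both bearers, with the patch at crop (310,300), and the steel weight is still untouched at (586,310). Next is the weight.

Request:
{"op": "play_rows", "data": {"rows": [[0.1,[0,0,-0.03],[0,0,0]],[0.1,[0,0,-0.04],[0,0,0]],[0.1,[0,0,-0.03],[0,0,0]],[0.1,[0,0,-0.015],[0,0,0]],[0.1,[0,0,-0.01],[0,0,0]],[0.1,[0,0,0],[0,0,0]],[0.1,[0,0,0],[0,0,0]],[0.1,[0,0,0],[0,0,0]]]}}

```text
time_s: 25.45
ee_pos: [455.1, -160.2, 51.3]
orientation: [[0.025, 1.0, 0.002], [1.0, -0.025, -0.001], [-0.001, 0.002, -1.0]]
force: [0.2, -0.7, -0.9]
width: 47.2
gripper_force: 0.0
```

```bash
python3 st.py
```

```text
t 25.45 tcp [ 455.1 -160.2   51.3] psi_y -1.43 zax [ 0.002 -0.001 -1.   ] F [ 0.2 -0.7 -0.9] w 47.2 g 0.0 q [-29.  29. 107.   0.  45. -27.]
```

Request:
{"op": "play_rows", "data": {"rows": [[0.1,[0,0.0005,-0.008],[0,0,0]],[0.1,[0,0,-0.006],[0,0,0]],[0.1,[0,0,0],[0,0,0]],[0.1,[0,0,0],[0,0,0]],[-1,[0,0,0],[0,0,0]],[-1,[0,0,0],[0,0,0]],[-1,[0,0,0],[0,0,0]],[-1,[0,0,0],[0,0,0]]]}}

```text
time_s: 26.25
ee_pos: [454.4, -159.4, 36.7]
orientation: [[0.025, 1.0, 0.0], [1.0, -0.025, -0.0], [-0.0, 0.0, -1.0]]
force: [-2.0, 0.6, 5.9]
width: 21.9
gripper_force: 58.7
```

Request:
{"op": "play_rows", "data": {"rows": [[-1,[0,0,0],[0,0,0]],[-1,[0,0,0],[0,0,0]],[-1,[0,0,0],[0,0,0]],[-1,[0,0,0.005],[0,0,0]],[-1,[0,0,0.01],[0,0,0]],[-1,[0,0,0.015],[0,0,0]],[-1,[0,0,0],[0,0,0]],[-1,[0,0,0],[0,0,0]]]}}

```text
time_s: 27.05
ee_pos: [454.3, -159.3, 66.3]
orientation: [[0.025, 1.0, 0.0], [1.0, -0.025, -0.0], [-0.0, 0.0, -1.0]]
force: [-0.7, 0.5, -9.2]
width: 21.6
gripper_force: 59.6
```

```bash
python3 st.py
python3 - <<'E'
from h import *
c=robot.capture("side");save(c,"side6",(300,80,460,200),4)
E
```

```text
t 27.05 tcp [ 454.3 -159.3   66.3] psi_y -1.43 zax [ 0. -0. -1.] F [-0.7  0.5 -9.2] w 21.6 g 59.6 q [-28.  27. 106.   0.  47. -27.]
```

View pics/side6.png

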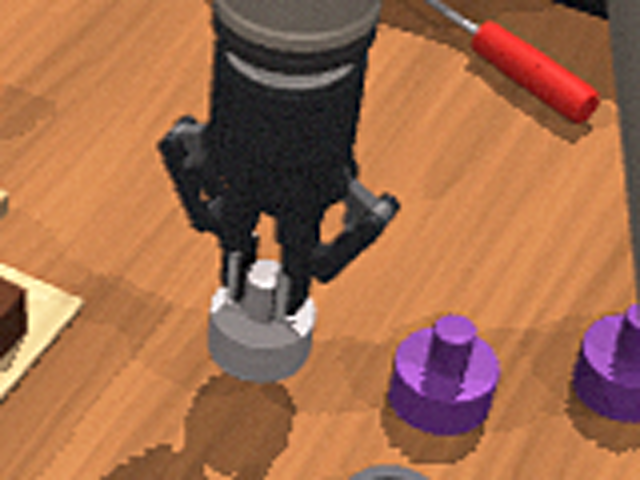

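The weight hangs upright from its knob (crop (262,330)).

Request:
{"op": "play_rows", "data": {"rows": [[-1,[0,0,0.03],[0,0,0]],[-1,[0,0,0.04],[0,0,0]],[-1,[0,0,0.04],[0,0,0]],[-1,[0.01,0.01,0.014],[0,0,0]],[-1,[0.03,0.03,0],[0,0,0]],[-1,[0.03,0.03,0],[0,0,0]],[-1,[0.03,0.03,0],[0,0,0]],[-1,[0.03,0.03,0],[0,0,0]]]}}

```text
time_s: 27.9
ee_pos: [584.7, -27.9, 188.9]
orientation: [[0.025, 1.0, -0.002], [1.0, -0.025, 0.0], [0.0, -0.002, -1.0]]
force: [1.3, -1.2, -7.6]
width: 21.8
gripper_force: 61.3
```

Request:
{"op": "play_rows", "data": {"rows": [[-1,[0.03,0.03,0],[0,0,0]],[-1,[0.0205,0.025,0],[0,0,0]],[-1,[0,0,0],[0,0,0]],[-1,[0,0,0],[0,0,0]],[-1,[0,0,-0.02],[0,0,0]],[-1,[0,0,-0.015],[0,0,0]],[-1,[0,0,0],[0,0,0]],[-1,[0,0,0],[0,0,0]]]}}

```text
time_s: 28.7
ee_pos: [634.3, 24.8, 155.2]
orientation: [[0.026, 1.0, -0.001], [1.0, -0.026, -0.0], [-0.0, -0.001, -1.0]]
force: [0.8, -0.7, -7.5]
width: 22.3
gripper_force: 61.4
```

```bash
python3 st.py
```

```text
t 28.7 tcp [634.3  24.8 155.2] psi_y -1.49 zax [-0.001 -0.    -1.   ] F [ 0.8 -0.7 -7.5] w 22.3 g 61.4 q [-5. 35. 75. -0. 71. -3.]
```

Request:
{"op": "play_rows", "data": {"rows": [[-1,[0.0005,0.001,-0.006],[0,0,0]],[-1,[0,0,-0.003],[0,0,0]],[-1,[0,0,-0.001],[0,0,0]],[-1,[0,0,-0.001],[0,0,0]],[-1,[0,0,0],[0,0,0]],[-1,[0,0,0],[0,0,0]],[-1,[0,0,0],[0,0,0]],[-1,[0,0,0],[0,0,0]]]}}

```text
time_s: 29.5
ee_pos: [635.4, 26.7, 144.4]
orientation: [[0.025, 1.0, 0.0], [1.0, -0.025, -0.0], [-0.0, 0.0, -1.0]]
force: [0.3, 0.3, -7.5]
width: 21.8
gripper_force: 61.6
```

```bash
python3 st.py
```

```text
t 29.5 tcp [635.4  26.7 144.4] psi_y -1.43 zax [ 0. -0. -1.] F [ 0.3  0.3 -7.5] w 21.8 g 61.6 q [-4. 35. 75. -0. 69. -3.]
```

Request:
{"op": "play_rows", "data": {"rows": [[-1,[-0.0005,-0.0005,-0.001],[0,0,0]],[-1,[0,0,0],[0,0,0]],[-1,[0,0,-0.0007],[0,0,0]],[-1,[0,0,0],[0,0,0]],[-1,[0,0,0],[0,0,0]],[-1,[0,0,0],[0,0,0]],[-1,[0,0,0],[0,0,0]],[-1,[0,0,0],[0,0,0]]]}}

```text
time_s: 30.3
ee_pos: [634.9, 26.1, 142.8]
orientation: [[0.025, 1.0, 0.0], [1.0, -0.025, -0.0], [-0.0, 0.0, -1.0]]
force: [-0.5, 0.4, -4.2]
width: 21.7
gripper_force: 62.0
```

```bash
python3 st.py
```

```text
t 30.3 tcp [634.9  26.1 142.8] psi_y -1.43 zax [ 0. -0. -1.] F [-0.5  0.4 -4.2] w 21.7 g 62.0 q [-5. 35. 76. -0. 69. -3.]
```

Contact has begun (−7.5 → −4.2 N). I'll settle slightly, release and rise.

Request:
{"op": "play_rows", "data": {"rows": [[-1,[0,0,-0.0004],[0,0,0]],[-1,[0,0,0],[0,0,0]],[-0.4,[0,0,0],[0,0,0]],[-0.2,[0,0,0],[0,0,0]],[0,[0,0,0],[0,0,0]],[0,[0,0,0],[0,0,0]],[0,[0,0,0.01],[0,0,0]],[0,[0,0,0.02],[0,0,0]]]}}

```text
time_s: 31.1
ee_pos: [634.1, 26.2, 171.6]
orientation: [[0.025, 1.0, -0.003], [1.0, -0.025, 0.0], [0.0, -0.003, -1.0]]
force: [0.5, 0.2, 0.3]
width: 42.7
gripper_force: 0.0
```

Request:
{"op": "play_rows", "data": {"rows": [[0,[0,0,0.04],[0,0,0]],[0,[-0.02,-0.02,0.03],[0,0,0]],[0,[-0.03,-0.03,0],[0,0,0]],[0,[-0.03,-0.03,0],[0,0,0]],[0,[-0.03,-0.03,0],[0,0,0]],[0,[-0.03,-0.03,0],[0,0,0]],[0,[0,0,0],[0,0,0]],[0,[0,0,0],[0,0,0]]]}}

```text
time_s: 31.9
ee_pos: [495.0, -114.5, 243.4]
orientation: [[0.027, 1.0, 0.002], [1.0, -0.027, -0.0], [-0.0, 0.002, -1.0]]
force: [0.1, -0.1, -0.1]
width: 42.3
gripper_force: 0.0
```

```bash
python3 st.py
python3 - <<'E'
from h import *
np.set_printoptions(precision=1,suppress=True)
for n in ["top","side"]:
    c=robot.capture(n)
    if n=="side": save(c,n+"7",(120,40,440,280),2.4)
    P=world(c); V=P[np.isfinite(P[...,0])]
    V=V[(abs(V[:,0]-635)<60)&(abs(V[:,1]-25)<170)]
    K=V[(V[:,2]>155)&(V[:,2]<170)]; print(n,"knob",K.mean(0),cv2.minAreaRect(K[:,:2].astype(np.float32)))
    S=V[(V[:,2]>92)&(V[:,2]<102)]; print("slat",cv2.minAreaRect(S[:,:2].astype(np.float32)))
    for a,b in [(-135,-60),(100,185)]: s=S[(S[:,1]>a)&(S[:,1]<b)]; print(np.median(s[:,2]))
E
```

```text
t 31.9 tcp [ 495.  -114.5  243.4] psi_y -1.54 zax [ 0.002 -0.    -1.   ] F [ 0.1 -0.1 -0.1] w 42.3 g 0.0 q [-22.  17.  89.   0.  74. -20.]
top knob [634.   24.4 163.9] ((634.1707763671875, 24.39841079711914), (22.391477584838867, 20.304725646972656), 0.43777018785476685)
slat ((635.39306640625, 46.91304016113281), (275.9981384277344, 51.22378921508789), 87.91912078857422)
98.41571334031971
98.21560720344416
side knob [633.9  28.4 162.1] ((635.1620483398438, 26.502521514892578), (22.41162872314453, 22.44609260559082), 52.44235610961914)
slat ((636.4008178710938, 25.284637451171875), (321.4037780761719, 52.53297805786133), 88.3424072265625)
97.49993774582572
97.63276968443205
```

View pics/side7.png

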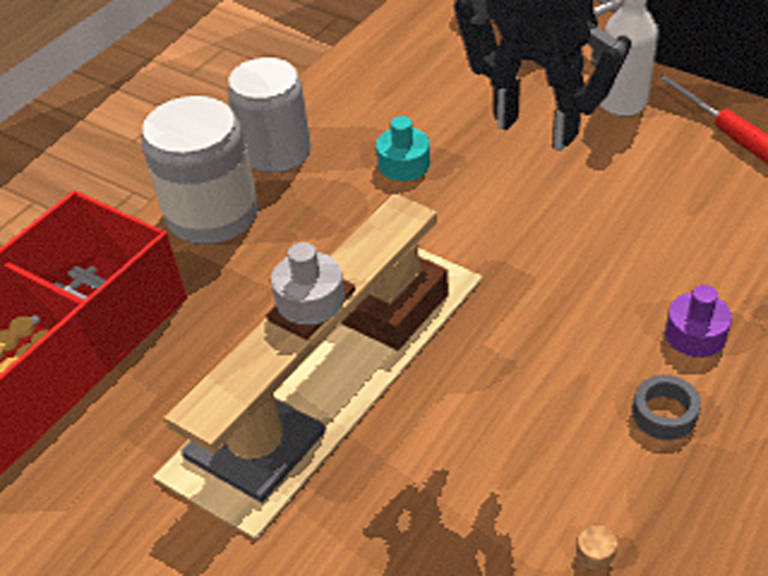

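The weight stands upright on the patch (crop (307,285)). Measured from both cameras, the slat is level and centred, and the gripper is clear.

```bash
python3 -c "
from cell import robot
print(robot.hand_in())"
```

```text
the job is handed in; nothing more can be done
None
```

The job is handed in, with no verdict returned: by both cameras the bearers were within about 2 mm of their footings' centres, the slat level across them with its patch up, the weight upright within about 2 mm of the patch's centre, the gripper clear, and the hammer never approached.

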